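# Back off the ratchet stop on the pine shelf

### The arm

A 7-joint arm with a two-finger parallel gripper is mounted at the origin on the work surface. World frame = base frame: x ahead of the robot, y to its left, z up, the work surface at z = 0. Lengths are in m, angles in rad, forces in N, time in s.
With the tool pointing down it reaches from about 0.35 to 0.9 m from the base axis. Payload 19.9 kg.
Tool frame: the origin (TCP) lies on the centre line of the jaws, within the pads' length; the fingertips stand tip_extent ahead of it and the grasp point (between the pads) is the TCP (tip_extent is the distance from the TCP to the fingertips, in m); z points along the fingers, y is the line along which they close (so a half turn about z gives the same grasp; the last joint's range is limited). The gripper opens to 94 mm and grips with 3 to 60 N. Pads are 16 mm wide; open, the fingers measure 119 mm over their backs; the gripper's body (75 mm by 177 mm) begins 78 mm behind the grasp point.
Start: joints at [-1.224, 0.417, -0.01, 1.614, 0.005, 1.111, -0.053], TCP at [0.237, 0.578, 0.193] pointing down, gripper open.
Joint ranges: [-2.81, 2.81], [-0.39, 2.02], [-1.27, 1.25], [0.06, 2.57], [-1.19, 4.33], [0.19, 2], [-2.82, 2.82]. Speed limits (rad/s): [1.89, 1.89, 2.39, 2.39, 3.01, 3.01, 3.01].

### API

Orientations are given as a unit quaternion [w, x, y, z].
In Python, from plant import sense, grab_frame, camera_model, job_done, tip_extent gives the robot as it stands.
- The arm moves only by the tool carry_out, never from a script. Its argument "plan" is a list of rows, each an object with "linear": the shift along the tool's x, y, z in mm, a list of three; "turn": the turn about the tool's z in degrees; "jaw": the finger opening in mm, from 0 to 94. A call has 1 to 5 rows; each row shifts and turns the commanded pose from where the row before left it, along the tool's axes as they then stand; what a row does not reach is not made up. A row lasts 1/12 s, in which the tool goes at most 41.7 mm and 7.16 degrees, less where a joint would pass 70% of its speed; a pose out of reach is approached as far as the arm can. A call is refused whole if a number of a shift passes 41.7 or a number of a turn 7.16, either way. A call with a gripper value outside its range is refused whole. The fingers move at their own pace and stop on an object; "newtons" is the grip in N (left out, the last holds). Time passes only in rows, so rows that do not move let the fingers close. It gives the time, the measured TCP pose, the force, the opening and the grip force at its end, in the units of the state.
- sense(): the state, without advancing time (a new reading comes with each control period).
- grab_frame(name): name is "side" or "top"; returns (picture, depth): 420x560x3 uint8, red, green, blue; 420x560 float32, m along the optical axis (not along the pixel's ray), 0 where there is no reading.
- camera_model(name): a dict with "camera_matrix" (3x3 intrinsics, pixels), "world_from_camera" (4x4, takes a point from camera to world coordinates). Camera axes: x right, y up, looking along -z (the intrinsics and any distortion apply to the point x, -y, -z); pixel columns grow to the right and rows downward; lengths in m; the calibration is good to about 2 mm. A picture is of the moment at which its call begins. camera_model takes no time and is no camera call.
- job_done(): hands the job in; it is judged then, once.
The state is a dict: "clock": time; "qpos": joint angles; "qd": joint speeds; "effort": joint torques, N m; "position": TCP position; "tcp_rot": TCP orientation; "contact_force": force on the tool from outside, world axes, zero at the start; "ft_torque": the same for the moment, N m; "opening": finger opening in m; "finger_force": force on a finger pad.
Only numpy, scipy, OpenCV 4.12 (cv2) and the standard library are available. Lean on these libraries where they do the work, as an engineer would, in place of code of your own. Each camera call takes 0.05 s, during which the arm holds its last target. There are 200 camera calls.

### The job

Open up the ratchet stop on the pine shelf: press down the thumb paddle on its sliding jaw with your fingertips and, keeping it pressed, push the jaw back along its bar, away from the wooden tostonera, until it is fully back against the end block. Then let the paddle spring up and leave the jaw there; pick nothing up, and leave everything else standing where it is.

Things in the scene. Friction and masses are not known exactly. Their poses are not given: they have to be found in the camera images.
- shelf: low fixed pine shelf: 280 mm (its x, depth) by 580 mm (its y), top 120 mm above the counter. Origin under its centre at counter height; z up, x roughly away from the robot. A steel bar runs along its y, 105 mm to -x of the centre, 22-32 mm above the shelf top, between two 34 mm high dark blocks. At the -y end stands a fixed dark cheek plate, 85 mm high.
- jaw (a joint): place of the sliding jaw on the bar, m: 0 nearest the tostonera, grows towards the shelf's +y, 0.23 fully back against the end block. About 4 N of friction; stays where it is left. Paddle up: the ratchet lets it move only towards 0 and blocks it towards the end block after at most 7 mm of play. Paddle down: slides freely both ways.
- release (a joint): how far the thumb paddle is pressed down, m: 0 to 3 mm at rest (as the pawl lies in the teeth), 9 mm at its stop; the ratchet is free from about 3.5 mm, press 5 mm or more. A spring pushes it up again (3 N at the top, 7 N at the stop).
- paddle_top (a point): centre of the thumb paddle's flat top (moves with it): black plate 40 mm (shelf x) by 44 mm (shelf y), 6 mm thick, about 50 mm above the shelf top at rest, open on the side towards the tostonera; the jaw's heel stands up just beyond its +y edge.
- heel_face (a point): centre of the heel's -y face above the paddle, which the fingers push towards the end block; 26 mm to +y of the paddle's centre. The heel is a grey block on the jaw's carriage (44 by 64 mm): 44 mm (shelf x) by 16 mm (shelf y), its top 77 mm above the shelf top, 27 mm above the paddle.
- plate_mid (a point): centre of the jaw's dark upright plate, which moves with the jaw: 145 mm (shelf x) by 8 mm, 85 mm high, reaching from the carriage back over the shelf; it stands 10 mm to -y of the paddle's centre and begins 22 mm to +x of it
- end_block (a point): top centre of the fixed dark end block at the bar's +y end, 30 by 16 mm, 34 mm above the shelf top: the jaw's carriage meets it when fully back
- tostonera_mid (a point): centre of a closed wooden tostonera (plantain press), loose, standing on its long edge between the fixed cheek and the jaw's plate: 182 mm long (shelf x), 39 mm thick, 85 mm high
- bowl_rim (a point): centre of the mouth of a loose white ceramic bowl, 104 mm wide, 55 mm high, on the shelf beyond the end block
- spice_mid (a point): centre of a small loose amber jar, 36 mm wide, 75 mm high, at the shelf's far edge behind the jaw's plate
- colander_mid (a point): centre of a loose red plastic colander, 210 mm wide, 95 mm high, on the counter to the robot's left
- spoon: loose stainless slotted spoon lying on the counter in front of the shelf, to the right: 280 mm long, head 75 by 62 mm, 4 mm thick; origin on its underside in the handle
- pilon_mid (a point): centre of a loose dark wooden mortar, 100 mm wide, 110 mm high, on the counter to the right
- mug_rim (a point): centre of the mouth of a loose blue mug, 80 mm wide, 90 mm high, on the counter to the right (it and the mortar may have changed places)

How it is judged:
By the outcome, as a careful person would: the job done as asked, in the order asked, and still so for the second after the job is handed in, with the robot touching nothing.
It also fails if it takes over 38 s, if anything falls off the work surface, if the arm or the gripper's body presses on something with over 40 N, if the wrist force passes 120 N, or if a joint passes its speed limit or range.

## Working session

There is one attempt and no reset: what is moved stays moved. The work goes in short steps, Python scripts to look and compute and a tool call to move; the robot and the scene stay as the last step left them, time stands still between calls to the robot, and variables do not carry over. Pictures are saved under pics/ and viewed, at most 10 in all, crops included, and the job is handed in when it is done.

Besides the shell and the picture viewer there is one more tool, called after "Call:" as name(argument=value, ...), one argument or row to a line, values as JSON. carry_out: Moves the arm, as the interface text tells. Its arguments: {"type":"object","properties":{"plan":{"type":"array"},"newtons":{"type":"number"}},"required":["plan"]}

```bash
mkdir -p pics; cat > h.py <<'E'
import numpy as np, cv2
from plant import *
def cloud(name):
    im,d=grab_frame(name); m=camera_model(name); K=np.array(m["camera_matrix"]); T=np.array(m["world_from_camera"])
    v,u=np.mgrid[:d.shape[0],:d.shape[1]]
    p=np.stack([(u-K[0,2])/K[0,0]*d,-(v-K[1,2])/K[1,1]*d,-d],-1)
    P=p@T[:3,:3].T+T[:3,3]; P[d==0]=np.nan
    return im,P
E
python3 - <<'E'
from h import *
for n in("side","top"):
    im,P=cloud(n); cv2.imwrite(f"pics/{n}0.png",im[...,::-1]); np.save(n+"0.npy",P)
    m=camera_model(n);print(m)
print(sense(),tip_extent)
E
```

```text
{'camera_matrix': array([[494.96643117,   0.        , 278.77962449],
       [  0.        , 494.96643117, 211.32159274],
       [  0.        ,   0.        ,   1.        ]]), 'world_from_camera': array([[ 0.97378975,  0.1630057 , -0.15862746,  0.36538903],
       [-0.22728862,  0.67111488, -0.70565197, -0.86515023],
       [-0.00856805,  0.72321087,  0.69057413,  1.00152391],
       [ 0.        ,  0.        ,  0.        ,  1.        ]])}
{'camera_matrix': array([[522.31203935,   0.        , 285.03431021],
       [  0.        , 522.31203935, 217.08961613],
       [  0.        ,   0.        ,   1.        ]]), 'world_from_camera': array([[-0.01633685,  0.98281638, -0.18386155,  0.29159012],
       [-0.99983405, -0.0175402 , -0.00492031,  0.03979614],
       [-0.00806073,  0.18375066,  0.98293984,  1.6290358 ],
       [ 0.        ,  0.        ,  0.        ,  1.        ]])}
{'clock': 0.1, 'qpos': array([-1.2235213 ,  0.41788204, -0.01031963,  1.61409625,  0.004695  ,
        1.1107042 , -0.05299864]), 'qd': array([-6.50456190e-04, -1.53045286e-03,  3.32785009e-05,  1.02011707e-03,
        6.67535216e-05,  1.84273220e-03,  1.13044306e-04]), 'effort': array([ 8.18968147e-04, -8.52575254e+01,  6.39879853e-01, -4.26682985e+01,
       -4.88620286e-02,  1.63820543e-02,  5.58801491e-05]), 'position': array([0.23677886, 0.57803944, 0.19281535]), 'tcp_rot': array([-6.68472401e-05,  1.93154672e-01,  9.81168175e-01, -5.28716456e-04]), 'contact_force': array([ 0.04499403, -0.03773123,  0.65107146]), 'ft_torque': array([-0.0414648 , -0.02699637, -0.03630063]), 'finger_force': 0.0, 'opening': 0.09407037674450316} 0.019
```

View pics/side0.png

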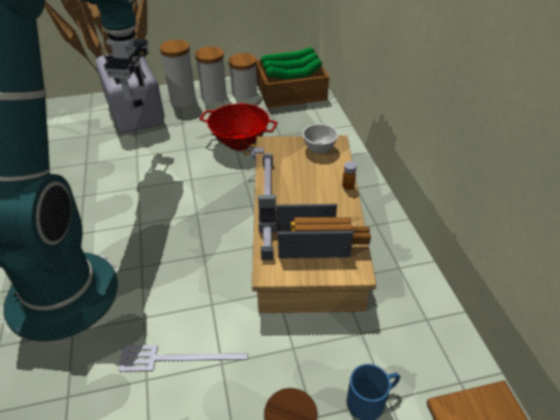

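View pics/top0.png

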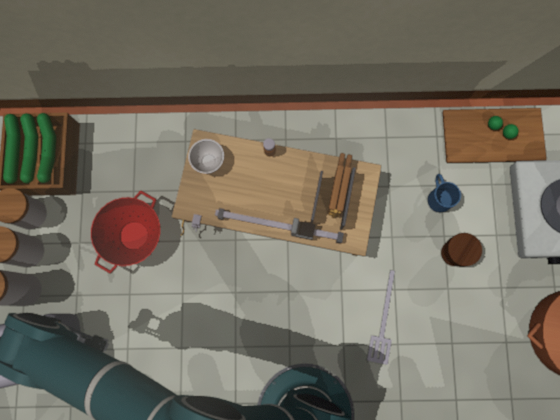

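The side view shows the bar from about (267,160) to (267,250) with the jaw near (268,208). In the top view the bar runs from (222,214) to (342,238), with the jaw at (305,228). Next I'll measure them.

```bash
python3 - <<'E'
from h import *
P=np.load("top0.npy"); S=np.load("side0.npy")
im=cv2.imread("pics/top0.png"); hsv=cv2.cvtColor(im,cv2.COLOR_BGR2HSV)
m=(abs(P[...,2]-.12)<.008)
n,l,st,c=cv2.connectedComponentsWithStats(m.astype(np.uint8)); k=1+st[1:,4].argmax(); print(st[k])
q=P[l==k][:,:2].astype(np.float32); r=cv2.minAreaRect(q); print("shelf",r, np.median(P[l==k][:,2]))
bx=cv2.boxPoints(r);print(bx)
# shelf axes: x roughly away
e=bx[1]-bx[0]; f=bx[2]-bx[1]; L=e if np.linalg.norm(e)>np.linalg.norm(f) else f
ey=L/np.linalg.norm(L); ey*=np.sign(ey[1]); ex=np.array([ey[1],-ey[0]]); c0=np.array(r[0]); print("ex",ex,"ang",np.degrees(np.arctan2(ex[1],ex[0])))
np.savez("shelf.npz",c=c0,ex=ex,ey=ey)
for name,A in(("top",P),("side",S)):
    a=(A[...,:2]-c0)@ex; b=(A[...,:2]-c0)@ey; z=A[...,2]-.12
    for lo,hi in((.028,.040),(.045,.056),(.068,.082)):
        s=(abs(a+.105)<.06)&(abs(b)<.31)&(z>lo)&(z<hi)
        n,l,st,_=cv2.connectedComponentsWithStats(s.astype(np.uint8))
        for i in range(1,n):
            if st[i,4]>8:
                t=l==i; print(name,lo,st[i].tolist(),"a",np.percentile(a[t],[3,97]).round(3),"b",np.percentile(b[t],[3,97]).round(3),"z",np.median(z[t]).round(4))
cv2.imwrite("pics/c1.png",np.hstack([cv2.resize(im[120:260,170:390],None,fx=2.3,fy=2.3),]))
sd=cv2.imread("pics/side0.png");cv2.imwrite("pics/c2.png",cv2.resize(sd[120:300,230:390],None,fx=3.3,fy=3.3,interpolation=cv2.INTER_CUBIC))
E
```

```text
[  172   129   210   127 14113]
shelf ((0.6464930176734924, 0.07097455859184265), (0.5808162093162537, 0.2962641417980194), 77.59864044189453) 0.11969818187738013
[[ 0.43944967 -0.18084489]
 [ 0.72880113 -0.24447013]
 [ 0.85353637  0.32279402]
 [ 0.5641849   0.38641924]]
ex [ 0.9766672  -0.21475853] ang -12.40136
top 0.028 [215, 208, 78, 23, 411] a [-0.106 -0.089] b [-0.059  0.153] z 0.0323
top 0.028 [296, 222, 17, 18, 45] a [-0.12  -0.079] b [-0.127 -0.082] z 0.0328
top 0.028 [314, 230, 30, 13, 173] a [-0.11  -0.086] b [-0.212 -0.134] z 0.0326
top 0.045 [298, 222, 18, 16, 197] a [-0.117 -0.078] b [-0.129 -0.088] z 0.0503
top 0.068 [291, 218, 9, 16, 81] a [-0.118 -0.078] b [-0.082 -0.067] z 0.0757
side 0.028 [262, 153, 11, 42, 237] a [-0.11  -0.089] b [-0.014  0.152] z 0.0306
side 0.028 [258, 209, 1, 9, 9] a [-0.121 -0.121] b [-0.105 -0.08 ] z 0.0338
side 0.028 [258, 208, 32, 45, 332] a [-0.115 -0.052] b [-0.215 -0.11 ] z 0.0315
side 0.028 [278, 246, 13, 6, 51] a [-0.073 -0.045] b [-0.213 -0.209] z 0.0333
side 0.045 [258, 203, 18, 19, 270] a [-0.118 -0.081] b [-0.132 -0.081] z 0.0482
side 0.045 [276, 214, 14, 6, 46] a [-0.076 -0.045] b [-0.126 -0.12 ] z 0.051
side 0.045 [278, 242, 13, 5, 47] a [-0.073 -0.045] b [-0.214 -0.209] z 0.0504
side 0.068 [258, 195, 18, 6, 101] a [-0.12  -0.078] b [-0.086 -0.07 ] z 0.0739
side 0.068 [276, 207, 14, 6, 57] a [-0.076 -0.045] b [-0.126 -0.12 ] z 0.0747
side 0.068 [277, 232, 14, 7, 64] a [-0.075 -0.045] b [-0.213 -0.206] z 0.0755
```

View pics/c2.png

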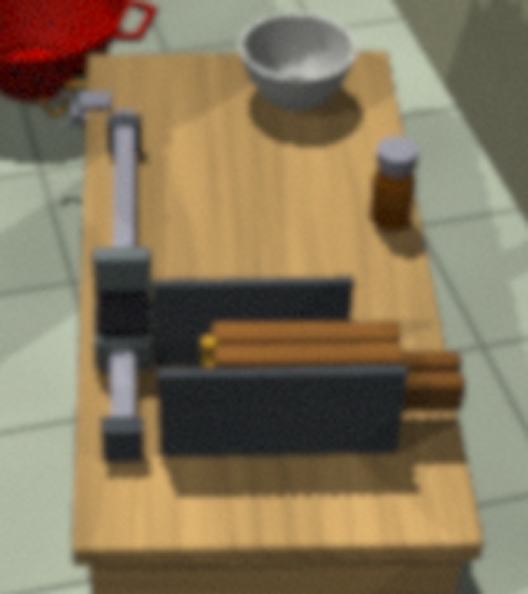

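View pics/c1.png

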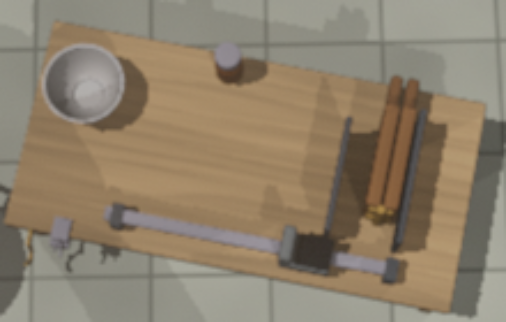

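The crops show the jaw's dark paddle (top crop about (310,250)), with the grey heel to its left, towards +y. The path to the end block at (117,213) is clear. There is also a small grey item at the shelf's front corner (60,230), so I'll check that and compute the target.

```bash
python3 - <<'E'
from h import *
P=np.load("top0.npy"); S=np.load("side0.npy"); s=np.load("shelf.npz"); c,ex,ey=s["c"],s["ex"],s["ey"]
a=(P[...,:2]-c)@ex; b=(P[...,:2]-c)@ey; z=P[...,2]
w=P[208:240,188:206]; k=w[...,2]>.14; print("corner",k.sum(),w[k].reshape(-1,3).round(3)[:40:4].tolist())
t=(abs(a+.1)<.03)&(z>.145)&(z<.158)&(b>-.05)&(b<.135)
vx,vy,x0,y0=cv2.fitLine(P[t][:,:2].astype(np.float32),cv2.DIST_HUBER,0,.01,.01).ravel(); print("bar dir deg",np.degrees(np.arctan2(vy,vx)),x0,y0)
for A in(P,S):
    aa=(A[...,:2]-c)@ex; bb=(A[...,:2]-c)@ey; zz=A[...,2]-.12
    t=(abs(aa+.1)<.03)&(bb>-.135)&(bb<-.085)&(zz>.044)&(zz<.056); p=A[t]; print("paddle",cv2.minAreaRect(p[:,:2].astype(np.float32)),np.median(p[:,2]))
    t=(abs(aa+.1)<.03)&(bb>-.1)&(bb<-.05)&(zz>.068)&(zz<.082); p=A[t]; print("heel",cv2.minAreaRect(p[:,:2].astype(np.float32)),np.median(p[:,2]))
    t=(abs(aa+.1)<.03)&(bb>.12)&(bb<.2)&(zz>.028)&(zz<.04); print("endblk b",np.percentile(bb[t],[50,98,100]))
t0=c-.0985*ex-.107*ey
st=sense(); from scipy.spatial.transform import Rotation as R
q=st["tcp_rot"]; M=R.from_quat(np.r_[q[1:],q[0]]).as_matrix(); print("paddle guess",t0,"\n",M.round(4)); d=np.r_[t0,.26]-st["position"]; print("tool shift mm",(M.T@d*1000).round(1))
E
```

```text
corner 0 []
bar dir deg 77.50393 0.5602867 0.13402297
paddle ((0.5293636322021484, -0.013987476006150246), (0.04331086575984955, 0.04317307099699974), 77.48640441894531) 0.17021127461764274
heel ((0.535413384437561, 0.019455760717391968), (0.015758877620100975, 0.043947331607341766), 76.89459991455078) 0.19573239185723756
endblk b [0.14204804 0.1594136  0.15956604]
paddle ((0.5292170643806458, -0.015154380351305008), (0.04806309938430786, 0.048419736325740814), 79.37567138671875) 0.1680438087755033
heel ((0.5327476859092712, 0.0157429501414299), (0.018233228474855423, 0.04274039342999458), 72.97045135498047) 0.1939082572926042
endblk b [0.13800892 0.15822318 0.15916482]
paddle guess [ 0.52731214 -0.01237512] 
 [[-9.254e-01  3.790e-01 -3.000e-04]
 [ 3.790e-01  9.254e-01 -1.000e-03]
 [-1.000e-04 -1.100e-03 -1.000e+00]]
tool shift mm [-492.6 -436.3  -66.7]
```

Call:
carry_out(
  plan=[
    {"linear": [0, 0, -34], "turn": -4.9, "jaw": 0},
    {"linear": [0, 0, -34], "turn": -4.9, "jaw": 0},
    {"linear": [-20, -25, 0], "turn": 0, "jaw": 0},
    {"linear": [-25, -31, 0], "turn": 0, "jaw": 0},
    {"linear": [-25, -31, 0], "turn": 0, "jaw": 0},
  ],
  newtons=10,
)

```text
clock: 0.52
position: [0.2865, 0.4772, 0.2612]
tcp_rot: [-0.0, 0.108, 0.994, -0.0]
contact_force: [1.8, 0.6, -0.3]
opening: 0.0642
finger_force: 0.0
```

Call:
carry_out(
  plan=[
    {"linear": [-25, -31, 0], "turn": 0, "jaw": 0},
    {"linear": [-25, -31, 0], "turn": 0, "jaw": 0},
    {"linear": [-25, -31, 0], "turn": 0, "jaw": 0},
    {"linear": [-25, -31, 0], "turn": 0, "jaw": 0},
    {"linear": [-25, -31, 0], "turn": 0, "jaw": 0},
  ],
)

```text
clock: 0.93
position: [0.3753, 0.2979, 0.2613]
tcp_rot: [-0.0, 0.109, 0.994, -0.0]
contact_force: [1.6, 0.4, -0.3]
opening: 0.031
finger_force: 0.0
```

Call:
carry_out(
  plan=[
    {"linear": [-25, -31, 0], "turn": 0, "jaw": 0},
    {"linear": [-25, -31, 0], "turn": 0, "jaw": 0},
    {"linear": [-25, -31, 0], "turn": 0, "jaw": 0},
    {"linear": [-25, -31, 0], "turn": 0, "jaw": 0},
    {"linear": [0, 0, 0], "turn": 0, "jaw": 0},
  ],
)

```text
clock: 1.35
position: [0.4483, 0.1505, 0.2615]
tcp_rot: [0.0, 0.113, 0.994, -0.001]
contact_force: [-0.4, -1.6, -0.1]
opening: 0.0006
finger_force: 0.0
```

```bash
cat > g.py <<'E'
from h import *
from scipy.spatial.transform import Rotation as R
import sys
def go(t):
    st=sense(); q=st["tcp_rot"]; M=R.from_quat(np.r_[q[1:],q[0]]).as_matrix()
    print(st["clock"],st["position"].round(4),"tooly deg",np.degrees(np.arctan2(M[1,1],M[0,1])).round(2),"z",M[:,2].round(3),"op",st["opening"],"F",st["contact_force"].round(1),"shift",(M.T@(np.array(t)-st["position"])*1000).round(1))
go([float(x) for x in sys.argv[1:4]])
E
python3 g.py .530 -.0105 .215
```

```text
1.35 [0.4483 0.1505 0.2615] tooly deg 77.06 z [ 0.001 -0.001 -1.   ] op 0.0005729252342203582 F [-0.4 -1.6 -0.1] shift [-115.6 -138.6   46.7]
```

Call:
carry_out(
  plan=[
    {"linear": [-25, -30, 0], "turn": -0.4, "jaw": 0},
    {"linear": [-25, -30, 0], "turn": 0, "jaw": 0},
    {"linear": [-25, -30, 0], "turn": 0, "jaw": 0},
    {"linear": [-25, -30, 0], "turn": 0, "jaw": 0},
    {"linear": [-15.6, -18.6, 0], "turn": 0, "jaw": 0},
  ],
)

```text
clock: 1.77
position: [0.5305, -0.0063, 0.2613]
tcp_rot: [0.0, 0.106, 0.994, -0.0]
contact_force: [-0.3, -0.7, -0.1]
opening: 0.0004
finger_force: 0.0
```

Call:
carry_out(
  plan=[
    {"linear": [0, 0, 20], "turn": 0, "jaw": 0},
    {"linear": [0, 0, 0], "turn": 0, "jaw": 0},
  ],
)

```text
clock: 1.93
position: [0.5287, -0.0039, 0.2386]
tcp_rot: [-0.002, 0.106, 0.994, -0.001]
contact_force: [-0.4, 0.7, -0.8]
opening: 0.0006
finger_force: 0.0
```

```bash
python3 g.py .530 -.0105 .189; python3 - <<'E'
from h import *
a,_=cloud("side"); b,_=cloud("top")
f=lambda i:cv2.resize(i[...,::-1],None,fx=4,fy=4,interpolation=cv2.INTER_CUBIC)
cv2.imwrite("pics/d.png",np.hstack([f(a[140:265,225:325]),f(b[165:290,255:355])]))
E
```

```text
1.9333 [ 0.5287 -0.0039  0.2386] tooly deg 77.78 z [-0.004 -0.001 -1.   ] op 0.0005891214857078694 F [-0.4  0.7 -0.8] shift [-2.9 -6.1 49.6]
```

View pics/d.png

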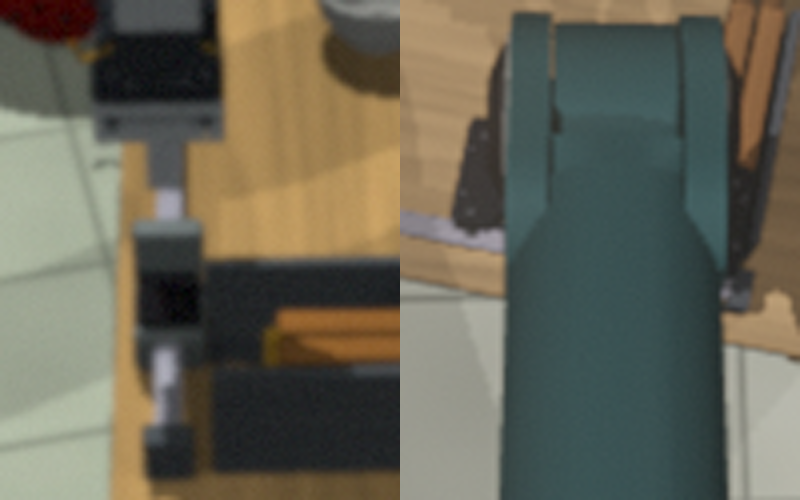

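The side crop shows the finger above the heel area, with a light piece at about (170,205) that may be the fingertip or the bar. I'll settle that with depth.

```bash
python3 - <<'E'
from h import *
im,P=cloud("side")
for r in range(168,216,3): print(r,[ (P[r,c]*1000).round().tolist() for c in (267,)],im[r,267])
m=camera_model("side");T=np.linalg.inv(m["world_from_camera"]);K=m["camera_matrix"]
for p in([.5287,-.0039,.2196],[.5287,-.0165,.2196]):
    q=T@np.r_[p,1]; print(K[0,0]*q[0]/-q[2]+K[0,2],-K[1,1]*q[1]/-q[2]+K[1,2])
E
```

```text
168 [[517.0, -84.0, 365.0]] [66 71 71]
171 [[517.0, -86.0, 359.0]] [79 83 84]
174 [[530.0, -17.0, 294.0]] [79 82 85]
177 [[529.0, -19.0, 286.0]] [83 84 87]
180 [[529.0, -20.0, 279.0]] [81 83 85]
183 [[529.0, -17.0, 267.0]] [80 82 83]
186 [[552.0, 104.0, 152.0]] [139 139 149]
189 [[551.0, 97.0, 148.0]] [163 163 174]
192 [[548.0, 83.0, 150.0]] [165 164 176]
195 [[535.0, 18.0, 199.0]] [128 134 138]
198 [[534.0, 16.0, 191.0]] [90 98 97]
201 [[533.0, 12.0, 185.0]] [49 53 54]
204 [[533.0, 13.0, 174.0]] [49 52 52]
207 [[532.0, 8.0, 169.0]] [40 43 44]
210 [[530.0, -4.0, 170.0]] [18 22 23]
213 [[527.0, -14.0, 169.0]] [ 9 10 12]
266.11798612090524 194.82196715942356
267.238350033009 198.28950470947467
```

```bash
python3 g.py .530 -.0105 .189; python3 - <<'E'
from h import *
im,P=cloud("side")
print((P[176:200:2,258:278:2,2]*1000).round())
print((P[176:200:2,258:278:2,1]*1000).round())
E
```

```text
2.0833 [ 0.5294 -0.0017  0.2417] tooly deg 77.99 z [-0.  0. -1.] op 8.916612045355095e-05 F [ 0.2  0.5 -0.7] shift [-2.4 -8.5 52.7]
[[121. 120. 290. 287. 288. 288. 117. 118. 116. 115.]
 [116. 116. 281. 281. 282. 284. 116. 114. 119. 120.]
 [121. 117. 277. 276. 275. 273. 120. 119. 115. 117.]
 [116. 118. 269. 269. 271. 267. 123. 118. 119. 119.]
 [118. 117. 264. 266. 264. 264. 120. 114. 119. 116.]
 [116. 119. 119. 150. 148. 150. 117. 116. 120. 120.]
 [118. 117. 119. 147. 152. 151. 118. 118. 118. 118.]
 [119. 115. 120. 149. 151. 152. 120. 120. 115. 117.]
 [117. 118. 118.  nan 151. 150. 118. 121. 121. 118.]
 [118. 116. 118. 151. 151. 150. 117. 121. 120. 118.]
 [194. 198. 196. 195. 194. 195. 193. 195. 197. 120.]
 [194. 192. 192. 195. 195. 192. 193. 195. 191. 120.]]
[[188. 187. -17. -14. -17. -18. 184. 181. 182. 182.]
 [184. 183. -14. -14. -17. -20. 177. 178. 171. 168.]
 [170. 173. -15. -15. -15. -14. 164. 163. 166. 163.]
 [168. 164. -13. -14. -17. -14. 152. 156. 153. 153.]
 [157. 157. -14. -17. -16. -17. 147. 153. 145. 147.]
 [151. 147. 145. 108. 109. 106. 142. 141. 136. 135.]
 [141. 140. 137. 104.  96.  97. 132. 131. 130. 129.]
 [131. 134. 128.  94.  90.  88. 122. 121. 125. 122.]
 [125. 123. 122.  nan  83.  83. 116. 112. 111. 113.]
 [117. 117. 114.  76.  75.  74. 110. 104. 104. 105.]
 [ 25.  19.  20.  21.  21.  17.  19.  16.  13.  95.]
 [ 17.  18.  17.  13.  12.  14.  12.   8.  11.  87.]]
```

Depth shows the fingertips ending at z≈0.26 while the TCP reads 0.242, so they sit higher than tip_extent suggests. I'll correct xy, descend in steps and watch the force.

Call:
carry_out(
  plan=[
    {"linear": [-2.4, -8.5, 10], "turn": 0.4, "jaw": 0},
    {"linear": [0, 0, 15], "turn": 0, "jaw": 0},
    {"linear": [0, 0, 10], "turn": 0, "jaw": 0},
    {"linear": [0, 0, 0], "turn": 0, "jaw": 0},
    {"linear": [0, 0, 0], "turn": 0, "jaw": 0},
  ],
)

```text
clock: 2.55
position: [0.53, -0.0113, 0.2062]
tcp_rot: [-0.0, 0.109, 0.994, -0.0]
contact_force: [0.8, 0.5, 0.3]
opening: 0.0004
finger_force: 0.0
```

```bash
python3 g.py .530 -.0105 .189; python3 - <<'E'
from h import *
im,P=cloud("side")
print((P[184:214:2,258:278:2,2]*1000).round())
print((P[184:214:2,258:278:2,1]*1000).round())
E
```

```text
2.55 [ 0.53   -0.0113  0.2062] tooly deg 77.54 z [-0.001 -0.    -1.   ] op 0.00036248393806182004 F [0.8 0.5 0.3] shift [ 0.2  0.8 17.2]
[[331. 330. 328. 331. 332. 328. 329. 329. 330. 330.]
 [328. 324. 325. 325. 324. 325. 325. 325. 325. 323.]
 [ nan 321. 320. 320. 320. 321. 321. 320. 321. 319.]
 [116. 117. 119. 253. 254. 253. 255. 121. 118. 116.]
 [118. 120. 119. 246. 250. 249. 248. 120. 120. 116.]
 [115. 115. 118. 242. 239. 241. 238. 120. 116. 116.]
 [194. 194. 194. 233. 235. 232. 234. 195. 195. 117.]
 [192. 195. 191. 232. 229. 226. 229. 193. 194. 121.]
 [189. 190. 191. 186. 188. 188. 190. 186. 186. 121.]
 [183. 182. 183. 181. 181. 180. 183. 181. 182. 118.]
 [176. 174. 177. 175. 175. 174. 176. 175. 174. 118.]
 [168. 168. 169. 170. 169. 172. 170. 169. 170. 206.]
 [160. 170. 168. 168. 168. 168. 168. 169. 168. 199.]
 [152. 168. 169. 168. 168. 170. 166. 170. 168. 190.]
 [152. 168. 167. 171. 168. 168. 171. 165. 168. 188.]]
[[-90. -89. -88. -92. -95. -92. -93. -94. -96. -97.]
 [-92. -88. -91. -92. -92. -94. -95. -95. -97. -95.]
 [ nan -91. -91. -92. -93. -96. -96. -96. -98. -97.]
 [135. 132. 128. -23. -25. -25. -29. 120. 123. 123.]
 [124. 121. 121. -23. -28. -28. -28. 113. 112. 115.]
 [120. 118. 114. -25. -22. -26. -24. 105. 108. 107.]
 [ 25.  23.  22. -22. -24. -23. -26.  15.  14.  99.]
 [ 20.  15.  18. -27. -26. -23. -27.  11.   9.  86.]
 [ 16.  13.  12.  16.  13.  11.   8.  12.  10.  78.]
 [ 16.  15.  13.  14.  13.  13.   9.  10.   7.  74.]
 [ 16.  17.  12.  14.  12.  12.   9.   8.   9.  67.]
 [ 17.  16.  14.  12.  11.   7.   8.   8.   6. -33.]
 [ 19.   6.   8.   7.   5.   4.   4.   1.   1. -32.]
 [ 20.   2.  -0.  -0.  -1.  -5.  -2.  -7.  -6. -30.]
 [ 12.  -5.  -6. -10.  -9.  -9. -13.  -9. -13. -35.]]
```

The tip is at z≈0.227 and the paddle top at 0.170, so contact should come about 57 mm further down. I'll descend in stages.

Call:
carry_out(
  plan=[
    {"linear": [0, 0, 10], "turn": 0, "jaw": 0},
    {"linear": [0, 0, 8], "turn": 0, "jaw": 0},
    {"linear": [0, 0, 4], "turn": 0, "jaw": 0},
    {"linear": [0, 0, 0], "turn": 0, "jaw": 0},
  ],
)

```text
clock: 2.93
position: [0.5297, -0.0114, 0.1832]
tcp_rot: [-0.001, 0.109, 0.994, -0.0]
contact_force: [0.2, -0.6, -0.6]
opening: 0.0003
finger_force: 0.0
```

Call:
carry_out(
  plan=[
    {"linear": [0, 0, 10], "turn": 0, "jaw": 0},
    {"linear": [0, 0, 10], "turn": 0, "jaw": 0},
    {"linear": [0, 0, 6], "turn": 0, "jaw": 0},
    {"linear": [0, 0, 0], "turn": 0, "jaw": 0},
    {"linear": [0, 0, 0], "turn": 0, "jaw": 0},
  ],
)

```text
clock: 3.35
position: [0.53, -0.0114, 0.1581]
tcp_rot: [-0.0, 0.109, 0.994, -0.0]
contact_force: [-2.8, 0.8, 3.2]
opening: 0.0005
finger_force: 1.4
```

Call:
carry_out(
  plan=[
    {"linear": [0, 0, 3], "turn": 0, "jaw": 0},
    {"linear": [0, 0, 0], "turn": 0, "jaw": 0},
    {"linear": [0, 0, 0], "turn": 0, "jaw": 0},
  ],
)

```text
clock: 3.6
position: [0.5303, -0.0115, 0.1555]
tcp_rot: [0.0, 0.109, 0.994, -0.0]
contact_force: [-2.4, 0.0, 4.4]
opening: 0.0001
finger_force: 2.0
```

Call:
carry_out(
  plan=[
    {"linear": [0, 0, 3], "turn": 0, "jaw": 0},
    {"linear": [0, 0, 0], "turn": 0, "jaw": 0},
    {"linear": [0, 0, 0], "turn": 0, "jaw": 0},
  ],
)

```text
clock: 3.85
position: [0.5303, -0.0115, 0.1526]
tcp_rot: [0.0, 0.109, 0.994, -0.0]
contact_force: [-2.3, 0.8, 5.9]
opening: 0.0005
finger_force: 2.7
```

```bash
python3 g.py .530 -.0105 .15; python3 - <<'E'
from h import *
im,P=cloud("side")
print((P[196:220:2,256:280:2,2]*1000).round())
print((P[196:220:2,256:280:2,1]*1000).round())
E
```

```text
3.85 [ 0.5303 -0.0115  0.1526] tooly deg 77.52 z [ 0. -0. -1.] op 0.00048481172257159677 F [-2.3  0.8  5.9] shift [0.5 0.9 2.6]
[[301. 305. 304. 303. 304. 303. 303. 303. 303. 303. 302. 302.]
 [300. 299. 300. 297. 298. 299. 298. 300. 297. 299. 298. 296.]
 [291. 290. 293. 290. 289. 290. 290. 294. 289. 288. 290. 292.]
 [282. 284. 286. 284. 285. 285. 285. 284. 286. 281. 278. 278.]
 [274. 273. 275. 275. 272. 274.  nan 275. 273. 272. 274. 273.]
 [267. 269. 266. 267. 270. 264. 267. 265. 267. 268. 266. 268.]
 [262. 264. 262. 264. 261. 262. 259. 259. 260. 159. 195. 200.]
 [119. 156. 165. 163. 189. 190. 193. 190. 165. 164. 193. 191.]
 [120. 155. 164. 165. 185. 185. 183. 183. 160. 163. 187. 188.]
 [119. 151. 163. 163. 177. 177. 179. 176. 163. 160. 179. 181.]
 [120. 152. 163. 162. 161. 162. 162. 164. 163. 163. 174. 172.]
 [120. 155. 160. 163. 162. 160. 163. 162. 163. 164. 166. 164.]]
[[ -92.  -97.  -97.  -97.  -99.  -99. -101. -101. -102. -103. -103. -104.]
 [ -98.  -97.  -99.  -97.  -99. -101. -102. -104. -102. -105. -105. -104.]
 [ -93.  -94.  -97.  -96.  -96.  -98.  -98. -104. -100. -100. -102. -106.]
 [ -91.  -94.  -96.  -95.  -98.  -98. -100.  -99. -102.  -98.  -96.  -98.]
 [ -87.  -88.  -91.  -92.  -90.  -93.   nan  -96.  -95.  -95.  -98.  -98.]
 [ -86.  -89.  -88.  -90.  -94.  -89.  -93.  -92.  -95.  -96.  -95.  -98.]
 [ -88.  -90.  -89.  -92.  -91.  -93.  -91.  -92.  -93.   10.  -28.  -35.]
 [  55.   16.    5.    6.  -22.  -25.  -28.  -27.   -2.   -2.  -33.  -32.]
 [  47.   10.   -1.   -3.  -25.  -26.  -25.  -26.   -4.   -8.  -33.  -35.]
 [  41.    7.   -6.   -8.  -23.  -25.  -27.  -26.  -13.  -11.  -32.  -35.]
 [  33.   -1.  -13.  -14.  -14.  -16.  -17.  -20.  -20.  -21.  -33.  -33.]
 [  25.  -11.  -17.  -21.  -22.  -21.  -25.  -25.  -27.  -29.  -32.  -32.]]
```

The paddle has dropped about 6 mm (0.169 → 0.163) and the force is 5.9 N, which fits the spring. I'll press 1 mm more and push along +tool y.

Call:
carry_out(
  plan=[
    {"linear": [0, 0, 1], "turn": 0, "jaw": 0},
    {"linear": [0, 3, 0], "turn": 0, "jaw": 0},
    {"linear": [0, 3, 0], "turn": 0, "jaw": 0},
    {"linear": [0, 3, 0], "turn": 0, "jaw": 0},
    {"linear": [0, 4, 0], "turn": 0, "jaw": 0},
  ],
)

```text
clock: 4.32
position: [0.5331, 0.0005, 0.1517]
tcp_rot: [0.0, 0.109, 0.994, -0.0]
contact_force: [-2.4, -3.6, 5.7]
opening: 0.0003
finger_force: 2.9
```

Call:
carry_out(
  plan=[
    {"linear": [0, 5, 0], "turn": 0, "jaw": 0},
    {"linear": [0, 5, 0], "turn": 0, "jaw": 0},
    {"linear": [0, 5, 0], "turn": 0, "jaw": 0},
    {"linear": [0, 5, 0], "turn": 0, "jaw": 0},
    {"linear": [0, 5, 0], "turn": 0, "jaw": 0},
  ],
)

```text
clock: 4.73
position: [0.5385, 0.0252, 0.1517]
tcp_rot: [0.0, 0.109, 0.994, -0.0]
contact_force: [-3.2, -3.7, 6.2]
opening: -0.0001
finger_force: 2.9
```

```bash
python3 g.py .530 -.0105 .15; python3 - <<'E'
from h import *
im,P=cloud("side")
s=np.load("shelf.npz"); b=(P[...,:2]-s["c"])@s["ey"]; a=(P[...,:2]-s["c"])@s["ex"]; z=P[...,2]-.12
t=(a>-.06)&(a<.04)&(z>.06)&(z<.09); print("plate/tost b hist",np.histogram(b[t],np.arange(-.24,0.2,.01)))
cv2.imwrite("pics/e.png",cv2.resize(im[120:300,230:390,::-1],None,fx=3.3,fy=3.3,interpolation=cv2.INTER_CUBIC))
E
```

```text
4.7333 [0.5385 0.0252 0.1517] tooly deg 77.49 z [ 0.    -0.001 -1.   ] op -0.00010151716853026838 F [-3.2 -3.7  6.2] shift [  0.5 -36.7   1.7]
plate/tost b hist (array([  0,   0, 269, 147, 142, 121, 120,  93,   0,   0,   0,   0,   0,
         0,   3, 367,  11,   0,   0,   0,   0,   0,   0,   0,   0,   0,
         0,   0,   0,   0,   0,   0,   0,   0,   0,   0,   0,   0,   0,
         0,   0,   0,   0]), array([-2.40000000e-01, -2.30000000e-01, -2.20000000e-01, -2.10000000e-01,
       -2.00000000e-01, -1.90000000e-01, -1.80000000e-01, -1.70000000e-01,
       -1.60000000e-01, -1.50000000e-01, -1.40000000e-01, -1.30000000e-01,
       -1.20000000e-01, -1.10000000e-01, -1.00000000e-01, -9.00000000e-02,
       -8.00000000e-02, -7.00000000e-02, -6.00000000e-02, -5.00000000e-02,
       -4.00000000e-02, -3.00000000e-02, -2.00000000e-02, -1.00000000e-02,
        2.22044605e-16,  1.00000000e-02,  2.00000000e-02,  3.00000000e-02,
        4.00000000e-02,  5.00000000e-02,  6.00000000e-02,  7.00000000e-02,
        8.00000000e-02,  9.00000000e-02,  1.00000000e-01,  1.10000000e-01,
        1.20000000e-01,  1.30000000e-01,  1.40000000e-01,  1.50000000e-01,
        1.60000000e-01,  1.70000000e-01,  1.80000000e-01,  1.90000000e-01]))
```

View pics/e.png

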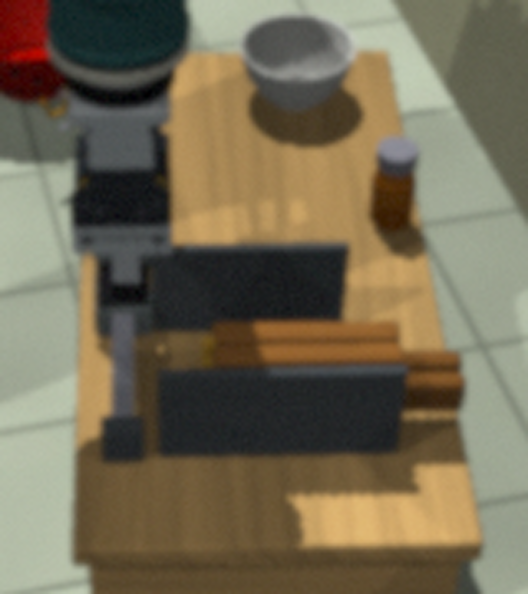

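The plate is moving away from the tostonera (shelf y −0.122 → −0.086), and the tostonera is still upright. I'll keep pushing.

Call:
carry_out(
  plan=[
    {"linear": [0, 8, 0], "turn": 0, "jaw": 0},
    {"linear": [0, 10, 0], "turn": 0, "jaw": 0},
    {"linear": [0, 10, 0], "turn": 0, "jaw": 0},
    {"linear": [0, 10, 0], "turn": 0, "jaw": 0},
    {"linear": [0, 10, 0], "turn": 0, "jaw": 0},
  ],
)

```text
clock: 5.2
position: [0.5491, 0.0722, 0.1518]
tcp_rot: [0.0, 0.109, 0.994, -0.0]
contact_force: [-0.3, -4.5, 6.4]
opening: 0.0006
finger_force: 2.9
```

Call:
carry_out(
  plan=[
    {"linear": [0, 10, 0], "turn": 0, "jaw": 0},
    {"linear": [0, 10, 0], "turn": 0, "jaw": 0},
    {"linear": [0, 10, 0], "turn": 0, "jaw": 0},
    {"linear": [0, 10, 0], "turn": 0, "jaw": 0},
    {"linear": [0, 10, 0], "turn": 0, "jaw": 0},
  ],
)

```text
clock: 5.62
position: [0.56, 0.1211, 0.1517]
tcp_rot: [0.0, 0.109, 0.994, -0.0]
contact_force: [-1.4, -3.9, 5.3]
opening: 0.0003
finger_force: 2.9
```

Call:
carry_out(
  plan=[
    {"linear": [0, 10, 0], "turn": 0, "jaw": 0},
    {"linear": [0, 10, 0], "turn": 0, "jaw": 0},
    {"linear": [0, 8, 0], "turn": 0, "jaw": 0},
    {"linear": [0, 6, 0], "turn": 0, "jaw": 0},
    {"linear": [0, 5, 0], "turn": 0, "jaw": 0},
  ],
)

```text
clock: 6.03
position: [0.5684, 0.1593, 0.1517]
tcp_rot: [0.0, 0.109, 0.994, -0.0]
contact_force: [-1.1, -5.2, 5.8]
opening: 0.0005
finger_force: 2.9
```

```bash
cat > m.py <<'E'
from h import *
for n in("side","top"):
    im,P=cloud(n)
    s=np.load("shelf.npz"); b=(P[...,:2]-s["c"])@s["ey"]; a=(P[...,:2]-s["c"])@s["ex"]; z=P[...,2]-.12
    t=(a>-.06)&(a<.04)&(z>.06)&(z<.09)&(b>-.14); print(n,"plate b",np.median(b[t]),t.sum())
    t=(abs(a+.1)<.03)&(b>-.14)&(z>.068)&(z<.082);print("heel b",np.percentile(b[t],[5,95]) if t.sum() else 0)
E
python3 m.py; python3 g.py .53 0 .15
```

```text
side plate b 0.05012264667518864 337
heel b [0.04777586 0.05708053]
top plate b 0.05187937965755536 15
heel b 0
6.1333 [0.5685 0.16   0.1518] tooly deg 77.56 z [ 0.001 -0.    -1.   ] op 0.000323677737049696 F [0.7 1.9 6. ] shift [   3.2 -164.6    1.7]
```

Call:
carry_out(
  plan=[
    {"linear": [0, 5, 0], "turn": 0, "jaw": 0},
    {"linear": [0, 5, 0], "turn": 0, "jaw": 0},
    {"linear": [0, 5, 0], "turn": 0, "jaw": 0},
    {"linear": [0, 5, 0], "turn": 0, "jaw": 0},
    {"linear": [0, 3, 0], "turn": 0, "jaw": 0},
  ],
)

```text
clock: 6.55
position: [0.5735, 0.1818, 0.1518]
tcp_rot: [0.0, 0.109, 0.994, -0.0]
contact_force: [-0.5, -3.1, 5.7]
opening: 0.0001
finger_force: 2.9
```

Call:
carry_out(
  plan=[
    {"linear": [0, 3, 0], "turn": 0, "jaw": 0},
    {"linear": [0, 3, 0], "turn": 0, "jaw": 0},
    {"linear": [0, 2, 0], "turn": 0, "jaw": 0},
  ],
)

```text
clock: 6.8
position: [0.5752, 0.1893, 0.1518]
tcp_rot: [0.0, 0.109, 0.994, -0.0]
contact_force: [-0.6, -4.8, 6.3]
opening: 0.0008
finger_force: 2.9
```

```bash
python3 m.py; python3 g.py .53 0 .15
```

```text
side plate b 0.07920517461018485 332
heel b [0.07688243 0.0872159 ]
top plate b 0.08179433027803354 43
heel b 0
6.9 [0.5752 0.1894 0.1518] tooly deg 77.51 z [ 0.001 -0.001 -1.   ] op 0.0007580253509736469 F [-0.5 -1.7  5.7] shift [   3.1 -194.7    1.8]
```

Call:
carry_out(
  plan=[
    {"linear": [0, 2, 0], "turn": 0, "jaw": 0},
    {"linear": [0, 2, 0], "turn": 0, "jaw": 0},
    {"linear": [0, 2, 0], "turn": 0, "jaw": 0},
  ],
)

```text
clock: 7.15
position: [0.5764, 0.1948, 0.1518]
tcp_rot: [0.0, 0.109, 0.994, -0.0]
contact_force: [-0.5, -5.4, 5.6]
opening: 0.0003
finger_force: 2.9
```

Call:
carry_out(
  plan=[
    {"linear": [0, 2, 0], "turn": 0, "jaw": 0},
    {"linear": [0, 2, 0], "turn": 0, "jaw": 0},
    {"linear": [0, 2, 0], "turn": 0, "jaw": 0},
  ],
)

```text
clock: 7.4
position: [0.5772, 0.198, 0.1517]
tcp_rot: [-0.0, 0.11, 0.994, -0.002]
contact_force: [-13.5, -27.1, 20.1]
opening: 0.0005
finger_force: 15.6
```

Call:
carry_out(
  plan=[
    {"linear": [0, 2, 0], "turn": 0, "jaw": 0},
    {"linear": [0, 2, 0], "turn": 0, "jaw": 0},
  ],
)

```text
clock: 7.57
position: [0.5772, 0.1981, 0.1517]
tcp_rot: [-0.002, 0.111, 0.994, -0.004]
contact_force: [-25.5, -46.3, 31.2]
opening: 0.0005
finger_force: 27.3
```

Hard stop reached at 46 N. Before releasing I'll check that it's the end block.

```bash
python3 m.py; python3 g.py .53 0 .15; python3 - <<'E'
from h import *
im,P=cloud("side"); cv2.imwrite("pics/f.png",cv2.resize(im[100:280,210:390,::-1],None,fx=3.3,fy=3.3,interpolation=cv2.INTER_CUBIC))
E
```

```text
side plate b 0.0793637548604037 324
heel b [0.07802827 0.1192463 ]
top plate b 0.0807727005461232 84
heel b 0
7.6667 [0.5771 0.198  0.1517] tooly deg 77.22 z [-0.004 -0.008 -1.   ] op 0.00045409853667841433 F [-21.9 -37.4  27.3] shift [   2.2 -203.5    3.5]
```

View pics/f.png

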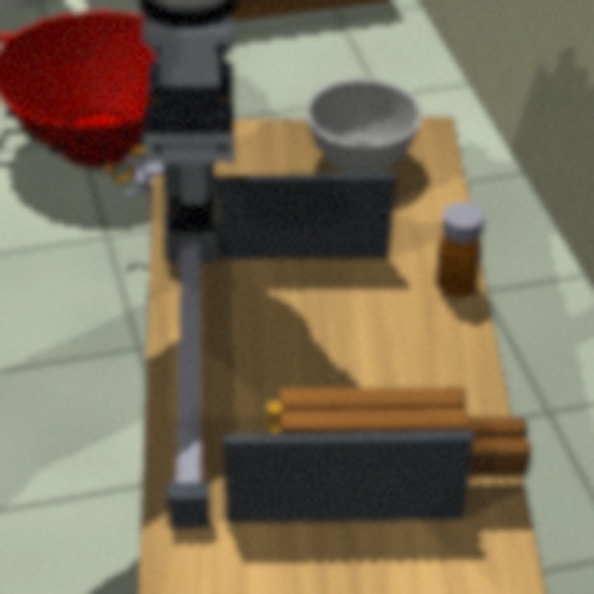

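The plate hasn't moved (0.079) since 8 mm of finger travel ago, so I need to check whether the end block was really reached. I'll compare the paddle height and the expected end position.

```bash
python3 - <<'E'
from h import *
s=np.load("shelf.npz");ab=lambda P:((P[...,:2]-s["c"])@s["ex"],(P[...,:2]-s["c"])@s["ey"],P[...,2]-.12)
for n in("top","side"):
    P=np.load(n+"0.npy"); a,b,z=ab(P); v=cv2.cvtColor(cv2.imread(f"pics/{n}0.png"),cv2.COLOR_BGR2HSV)[...,2]
    print(n)
    for lo in np.arange(.115,.175,.005):
        t=(abs(a+.1)<.010)&(b>=lo)&(b<lo+.005); print(lo.round(3),t.sum(),np.median(v[t]),np.median(z[t]).round(4))
im,P=cloud("side");a,b,z=ab(P);print("now")
for lo in np.arange(.06,.16,.005):
    t=(abs(a+.1)<.022)&(b>=lo)&(b<lo+.005)&(z<.1);print(lo.round(3),t.sum(),np.percentile(z[t],[10,50,90]).round(4) if t.sum() else 0)
E
```

```text
top
0.115 14 145.5 0.0296
0.12 16 145.5 0.0283
0.125 11 139.0 0.0282
0.13 17 134.0 0.0253
0.135 15 90.0 0.0309
0.14 13 88.0 0.0358
0.145 11 88.0 0.0341
0.15 8 109.5 0.0296
0.155 17 133.0 0.0296
0.16 4 142.0 0.0011
0.165 10 145.0 -0.0004
0.17 12 147.0 0.0011
side
0.115 8 144.5 0.0293
0.12 8 151.0 0.0287
0.125 8 135.5 0.0294
0.13 18 114.5 0.0276
0.135 9 92.0 0.0321
0.14 9 87.0 0.0316
0.145 5 94.0 0.0316
0.15 3 116.0 0.0299
0.155 5 138.0 0.0294
0.16 1 143.0 0.0278
0.165 0 nan nan
0.17 0 nan nan
now
0.06 21 [-0.0033 -0.0017  0.0298]
0.065 54 [-0.0024  0.0271  0.0386]
0.07 108 [0.0031 0.0265 0.0417]
0.075 28 [-0.0042  0.0319  0.042 ]
0.08 20 [0.0371 0.041  0.0426]
0.085 20 [0.0379 0.041  0.0436]
0.09 70 [0.0408 0.0638 0.0862]
0.095 50 [0.0413 0.0522 0.0792]
0.1 19 [0.0383 0.0413 0.0436]
0.105 8 [0.0382 0.0418 0.0439]
0.11 9 [0.0387 0.0422 0.064 ]
0.115 46 [0.0416 0.0532 0.0693]
0.12 42 [0.0367 0.0528 0.0643]
0.125 0 0
0.13 0 0
0.135 0 0
0.14 0 0
0.145 0 0
0.15 0 0
0.155 0 0
  return _methods._mean(a, axis=axis, dtype=dtype,
  ret = ret.dtype.type(ret / rcount)
```

The end block's dark face is at shelf y≈0.133 and the heel and carriage edge is at ≈0.131, so the jaw is fully back with the paddle well down (z 0.0415). I'll relieve the sideways push and lift.

Call:
carry_out(
  plan=[
    {"linear": [0, -3, 0], "turn": 0, "jaw": 0},
    {"linear": [0, -2, 0], "turn": 0, "jaw": 0},
    {"linear": [0, 0, 0], "turn": 0, "jaw": 0},
  ],
)

```text
clock: 8.02
position: [0.5771, 0.198, 0.1518]
tcp_rot: [-0.0, 0.11, 0.994, -0.001]
contact_force: [-6.0, -12.6, 10.2]
opening: 0.0001
finger_force: 8.2
```

Call:
carry_out(
  plan=[
    {"linear": [0, -1, -1], "turn": 0, "jaw": 0},
    {"linear": [0, -0.5, -4], "turn": 0, "jaw": 0},
    {"linear": [0, 0, -5], "turn": 0, "jaw": 0},
    {"linear": [0, 0, -10], "turn": 0, "jaw": 0},
    {"linear": [0, 0, -10], "turn": 0, "jaw": 0},
  ],
)

```text
clock: 8.43
position: [0.5765, 0.199, 0.1819]
tcp_rot: [-0.0, 0.109, 0.994, -0.0]
contact_force: [0.2, -0.2, 0.1]
opening: 0.0009
finger_force: 0.0
```

Call:
carry_out(
  plan=[
    {"linear": [0, 0, -20], "turn": 0, "jaw": 0},
    {"linear": [0, 0, -30], "turn": 0, "jaw": 0},
    {"linear": [0, 0, -30], "turn": 0, "jaw": 0},
    {"linear": [0, 0, -30], "turn": 0, "jaw": 0},
    {"linear": [0, 0, 0], "turn": 0, "jaw": 0},
  ],
)

```text
clock: 8.85
position: [0.5787, 0.2002, 0.2983]
tcp_rot: [0.004, 0.108, 0.994, 0.003]
contact_force: [0.7, -0.6, 0.8]
opening: 0.0002
finger_force: 0.0
```

```bash
python3 m.py; python3 g.py .53 0 .15; python3 - <<'E'
from h import *
im,P=cloud("side"); cv2.imwrite("pics/g.png",cv2.resize(im[100:280,210:390,::-1],None,fx=3.3,fy=3.3,interpolation=cv2.INTER_CUBIC))
s=np.load("shelf.npz");a=(P[...,:2]-s["c"])@s["ex"];b=(P[...,:2]-s["c"])@s["ey"];z=P[...,2]-.12
t=(abs(a+.1)<.015)&(b>.08)&(b<.105)&(z<.06)&(z>.038);print("paddle z",np.median(z[t]),t.sum())
E
```

```text
side plate b 0.0793065675532302 328
heel b [0.07915582 0.13107582]
top plate b 0.08257276154456528 65
heel b 0
8.95 [0.5772 0.1999 0.2932] tooly deg 77.57 z [ 0.003  0.002 -1.   ] op 0.0005130721421326606 F [-0.1 -0.1 -1.8] shift [   3.4 -205.7  142.7]
paddle z 0.04833960684843419 63
```

View pics/g.png

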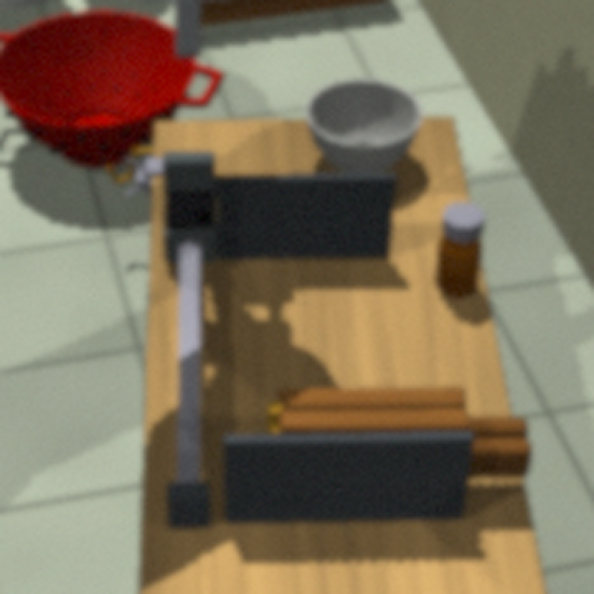

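The picture shows the jaw fully back with its heel at about (190,165), and the paddle has sprung up (z 0.048). The tostonera, jar and bowl are standing where they were, and the arm is clear.

```bash
python3 -c "from plant import job_done;print(job_done())"
```

```text
the job is handed in; nothing more can be done
None
```

The job is handed in: the jaw is fully back against the end block, the paddle has sprung up, and the side camera shows the tostonera, bowl and jar still standing, with the arm clear.

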